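# Make up the subculture kit and the counting kit

### The job

Make up the two cell-culture kits on the bench. The subculture kit goes in the tray with three bays: the taller glass bottle, the single petri dish and the centrifuge tube; the counting kit goes in the tray with two bays: the shorter glass bottle and the counting-chamber case. Put one thing in each bay (whichever bay you like), bottles and tube standing upright, dish and case flat with lid and label up; set things down without dropping them, and leave the dish stack, the tip box and the tally counter where they are.

Things in the scene. Friction and masses are not known exactly. Their poses are not given: they have to be found in the camera images.
- tray_three_bays: White plastic kit tray with a row of three equal bays, 138 x 286 mm, 22 mm high, walls and dividers 4 mm, bay floors 4 mm above the bench; it stands fast on the bench. Each bay is 130 mm (along tray x) by 90 mm (along tray y); bay centres at tray y = -94, 0 and +94 mm. Origin: centre of its underside, on the bench; x across the tray, y along the row of bays, z up.
- tray_two_bays: White plastic kit tray with two equal bays, 138 x 232 mm, otherwise like the other tray (22 mm high, walls 4 mm, floors 4 mm above the bench, stands fast). Each bay is 130 mm (along tray x) by 110 mm (along tray y); bay centres at tray y = -57 and +57 mm. Origin: centre of its underside, on the bench; x across the tray, y along the row of bays, z up.
- tall_bottle: The larger of two empty clear glass laboratory bottles, round, standing upright: 143 mm high, body 70 mm across up to 98 mm height, then a shoulder narrowing to 36 mm at 118 mm; blue screw cap 50 mm across from 120 to 143 mm height; about 240 g. Origin: centre of its underside; z up.
- short_bottle: The smaller empty clear glass laboratory bottle, round, standing upright: 105 mm high, body 56 mm across up to 64 mm height, shoulder narrowing to 36 mm at 80 mm; blue screw cap 50 mm across from 82 to 105 mm height; about 130 g. Origin: centre of its underside; z up.
- dish: A single lidded petri dish, frosted clear plastic, lying flat, lid up: 60 mm across (lid, from 6 mm height up; the base below it is 55 mm across), 20 mm high; about 30 g. Origin: centre of its underside; z up.
- tube: Self-standing plastic centrifuge tube, frosted clear, standing upright on its flat skirt: 28 mm across, 115 mm high, blue screw cap 34 mm across from 101 to 115 mm height; about 25 g. Origin: centre of its underside; z up.
- chamber_case: Counting-chamber case, a flat closed grey plastic box with a white paper label on top, lying label up: 80 mm (its x) by 42 mm (its y), 20 mm high; about 70 g. Origin: centre of its underside; x along its length, z up.
- dish_stack: Bystander: stack of four larger petri dishes, 92 mm across, 60 mm high. Origin: centre of its underside; z up.
- tip_box: Bystander: box of pipette tips, grey foot with clear lid, 85 x 120 mm, 58 mm high. Origin: centre of its underside; z up.
- tally_counter: Bystander: chrome hand tally counter with a finger ring, round, 45 mm across, 22 mm high, lying face up. Origin: centre of its underside; z up.
Things that resemble listed ones, but are neither listed nor needed, are in the scene too. Leave any brown look-alike of the short_bottle alone. Leave any orange look-alike of the tube alone.

How it is judged:
By the outcome, as a careful person would: the job done as asked, in the order asked, and still so for the second after the job is handed in, with the robot touching nothing.
It also fails if it takes over 125 s, if anything falls off the work surface, if the arm or the gripper's body presses on something with over 40 N, if the wrist force passes 120 N, or if a joint passes its speed limit or range.

### The arm

A 7-joint arm with a two-finger parallel gripper is mounted at the origin on the work surface. World frame = base frame: x ahead of the robot, y to its left, z up, the work surface at z = 0. Lengths are in mm, angles in rad, forces in N, time in s.
With the tool pointing down it reaches from about 350 to 900 mm from the base axis. Payload 19.9 kg.
Tool frame: the origin (TCP) lies on the centre line of the jaws, within the pads' length; the fingertips stand 25 mm ahead of it and the grasp point (between the pads) lies 6 mm ahead of it; z points along the fingers, y is the direction in which the jaws open and shut (so a half turn about z gives the same grasp; the last joint's range is limited). The gripper opens to 85 mm and grips with 20 to 120 N. Pads are 22 mm wide; open, the fingers measure 114 mm over their backs; the gripper's body (76 mm by 85 mm) begins 54 mm behind the grasp point. The pads swing forward as they close: fully open they stand 13 mm farther back than shut.
Start: joints at [-1.206, 0.417, -0.01, 1.614, 0.005, 1.111, -0.053], TCP at [246.709, 574.226, 225.56] pointing down, gripper open.
Joint ranges: [-2.81, 2.81], [-0.39, 2.02], [-1.27, 1.25], [0.06, 2.57], [-1.19, 4.33], [0.19, 2], [-2.82, 2.82]. Speed limits (rad/s): [1.89, 1.89, 2.39, 2.39, 3.01, 3.01, 3.01].

### API

Orientations are given as a unit quaternion [x, y, z, w].
In Python, from rig import env gives the robot as it stands. The module is installed in compiled form; this text tells all that it offers.
- The arm moves only by the tool step_arm, never from a script. Its argument "increments" is a list of rows, each a list of 4 numbers: the shift along the world's x, y, z in mm, then the turn about the world's z in rad. In form: [[tx, ty, tz, spin], ...]. A call has 1 to 10 rows; each row shifts and turns the commanded pose from where the row before left it; what a row does not reach is not made up. A row lasts 1/12 s, in which the tool goes at most 41.7 mm and 7.16 degrees, less where a joint would pass 70% of its speed; a pose out of reach is approached as far as the arm can. A call is refused whole if a number of a shift passes 41.7 or a number of a turn 0.125, either way. A call with a gripper value outside its range is refused whole. "gripper" is the gripper command: -1 is shut, 1 is fully open, values between are in proportion, set as the call begins (left out, the last holds). The fingers move at their own pace and stop on an object; the grip force is fixed at half the most. Time passes only in rows, so rows that do not move let the fingers close. It gives the time, the measured TCP pose, the force and the opening at its end, in the units of the state.
- env.get_obs(): the state, without advancing time (a new reading comes with each control period).
- env.snapshot(name): name is "scene" or "top"; returns a dict with "color" (420x560x3 uint8, blue, green, red), "fx", "fy", "cx", "cy" (pixels), "pose" (4x4, takes a point from camera to world coordinates). Camera axes: x right, y down, z forward; pixel columns grow to the right and rows downward; lengths in mm; the calibration is good to about 2 mm. A picture is of the moment at which its call begins. There is no depth.
- env.finish_job(): hands the job in, once; it reports no verdict.
The state is a dict: "clock": time; "joints": joint angles; "qvel": joint speeds; "joint_torque": joint torques, N m; "tcp_pos": TCP position; "tool_rot": TCP orientation; "force": force on the tool from outside, world axes, zero at the start; "wrist_torque": the same for the moment, N m; "grip_width": finger opening in mm.
Only numpy, scipy, OpenCV 4.12 (cv2) and the standard library are available. Lean on these libraries where they do the work, as an engineer would, in place of code of your own. Each camera call takes 0.05 s, during which the arm holds its last target. There are 200 camera calls.

## Working session

There is one attempt and no reset: what is moved stays moved. The work goes in short steps, Python scripts to look and compute and a tool call to move; the robot and the scene stay as the last step left them, time stands still between calls to the robot, and variables do not carry over. Pictures are saved under pics/ and viewed, and the job is handed in when it is done.

Besides the shell and the picture viewer there is one more tool, called after "Emit:" in YAML: its name, and indented under it one key for each argument. step_arm: Moves the arm, as the interface text tells. Its arguments: {"type":"object","properties":{"increments":{"type":"array"},"gripper":{"type":"number"}},"required":["increments"]}

```bash
mkdir -p pics; python3 - <<'E'
from rig import env
import cv2,numpy as np
for n in("scene","top"):
    s=env.snapshot(n);cv2.imwrite(f"pics/{n}0.png",s["color"]);print(n,s["fx"],s["fy"],s["cx"],s["cy"]);print(np.round(s["pose"],3))
o=env.get_obs();print(o["clock"],o["tcp_pos"],o["tool_rot"],o["grip_width"])
E
```

```text
scene 387.37985738325364 387.37985738325364 276.3067583677013 211.70095584895665
[[-6.530000e-01  6.180000e-01 -4.370000e-01  1.010307e+03]
 [ 7.570000e-01  5.210000e-01 -3.940000e-01  3.742540e+02]
 [-1.600000e-02 -5.880000e-01 -8.080000e-01  8.491190e+02]
 [ 0.000000e+00  0.000000e+00  0.000000e+00  1.000000e+00]]
top 501.7166476232963 501.7166476232963 277.2917592921664 207.52408573703258
[[-2.000000e-03 -9.850000e-01  1.700000e-01  3.729720e+02]
 [-1.000000e+00 -2.000000e-03 -1.900000e-02  9.126000e+00]
 [ 1.900000e-02 -1.700000e-01 -9.850000e-01  1.282144e+03]
 [ 0.000000e+00  0.000000e+00  0.000000e+00  1.000000e+00]]
0.1 [246.62153387 573.96193021 225.03969306] [ 2.01496936e-01  9.79489002e-01 -5.25200382e-04 -6.22383606e-05] 85.36000348281115
```

View pics/top0.png

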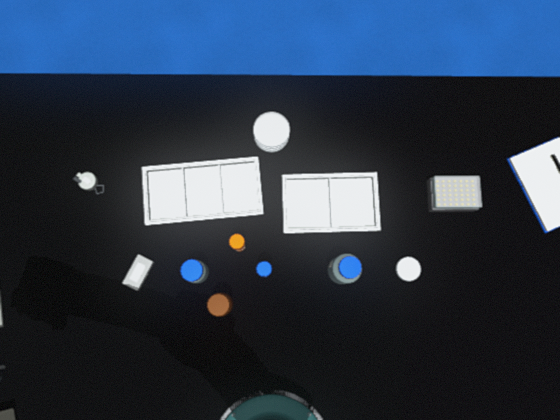

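View pics/scene0.png

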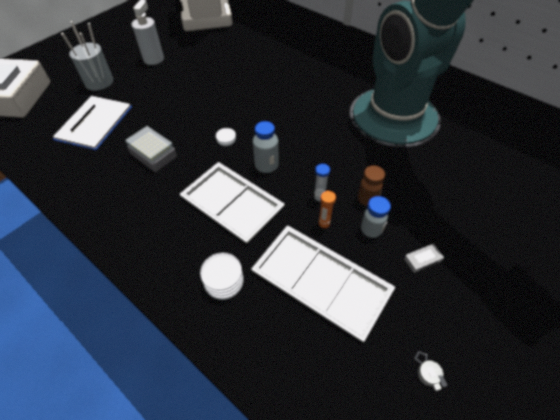

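The top view shows the three-bay tray near (200,190) and the two-bay tray near (331,202). The blue caps are at (192,271) short bottle, (265,268) tube and (349,267) tall bottle, with the dish at (408,268) and the case at (138,272). The look-alikes are orange at (237,241) and brown at (218,305).

```bash
cat > h.py <<'E'
from rig import env
import cv2,numpy as np
def ray(s,uv,z):
    P=s["pose"];d=P[:3,:3]@np.array([(uv[0]-s["cx"])/s["fx"],(uv[1]-s["cy"])/s["fy"],1]);o=P[:3,3]
    return (o+d*(z-o[2])/d[2])[:2]
def blobs(s,kind,amin=40):
    h=cv2.cvtColor(s["color"],cv2.COLOR_BGR2HSV)
    m=cv2.inRange(h,(100,130,60),(125,255,255)) if kind=="blue" else cv2.inRange(h,(0,0,110),(180,70,255))
    c,_=cv2.findContours(m,cv2.RETR_EXTERNAL,cv2.CHAIN_APPROX_NONE)
    return [k for k in c if cv2.contourArea(k)>amin]
E
python3 - <<'E'
from h import *
for n in("top","scene"):
    s=env.snapshot(n)
    for kind in("blue","white"):
        for k in blobs(s,kind):
            a=cv2.contourArea(k)
            if a>15000: continue
            (c,wh,_)=cv2.minAreaRect(k)
            e=cv2.boxPoints(cv2.minAreaRect(k))
            if n=="top" and a>60: 
                print(n,kind,a,np.round(c,1),np.round(wh,1),{z:np.round(ray(s,c,z)).tolist() for z in(20,22,105,115,143)})
                if kind=="white": print("   corners z22",[np.round(ray(s,q,22)).tolist() for q in e])
            elif a>40: 
                print(n,kind,a,np.round(c,1),np.round(wh,1),{z:np.round(ray(s,c,z)).tolist() for z in(20,22,95,108,132)})
E
```

```text
top blue 201.5 [263.5 268.5] [15. 17.] {20: [436.0, 20.0], 22: [436.0, 20.0], 105: [432.0, 19.0], 115: [431.0, 19.0], 143: [430.0, 19.0]}
top blue 396.5 [190.8 269.6] [22.4 23.3] {20: [433.0, 201.0], 22: [433.0, 201.0], 105: [429.0, 188.0], 115: [429.0, 187.0], 143: [427.0, 182.0]}
top blue 383.0 [349.8 266.8] [21.9 22.6] {20: [440.0, -196.0], 22: [440.0, -196.0], 105: [436.0, -182.0], 115: [435.0, -181.0], 143: [434.0, -176.0]}
top blue 144.0 [526.7 195.4] [84.6  4.1] {20: [623.0, -660.0], 22: [623.0, -659.0], 105: [606.0, -615.0], 115: [604.0, -610.0], 143: [599.0, -595.0]}
top white 449.5 [408. 268.] [24. 24.] {20: [437.0, -343.0], 22: [437.0, -342.0], 105: [433.0, -319.0], 115: [432.0, -317.0], 143: [431.0, -309.0]}
   corners z22 [[407.0, -311.0], [467.0, -314.0], [467.0, -374.0], [407.0, -371.0]]
top white 162.5 [344.4 268.9] [28.5 23.5] {20: [435.0, -183.0], 22: [435.0, -182.0], 105: [431.0, -170.0], 115: [430.0, -168.0], 143: [429.0, -164.0]}
   corners z22 [[458.0, -143.0], [478.0, -200.0], [411.0, -221.0], [392.0, -165.0]]
top white 537.5 [137.4 272.1] [17.6 33.7] {20: [427
[... 3674 characters left out ...]
1083.0], 22: [190.0, -1080.0], 95: [263.0, -951.0], 108: [276.0, -928.0], 132: [299.0, -886.0]}
scene white 142.5 [225.    8.5] [17. 10.] {20: [-115.0, -905.0], 22: [-112.0, -902.0], 95: [-13.0, -789.0], 108: [5.0, -769.0], 132: [37.0, -732.0]}
scene white 137.5 [185.   10.5] [22.4 10.2] {20: [6.0, -1027.0], 22: [8.0, -1023.0], 95: [96.0, -900.0], 108: [112.0, -878.0], 132: [141.0, -837.0]}
scene white 75.0 [139.7   4.5] [ 7.8 13.3] {20: [96.0, -1222.0], 22: [99.0, -1219.0], 95: [179.0, -1078.0], 108: [193.0, -1053.0], 132: [220.0, -1007.0]}
scene white 4434.5 [62. 49.] [ 98. 124.] {20: [506.0, -1174.0], 22: [508.0, -1170.0], 95: [552.0, -1034.0], 108: [560.0, -1010.0], 132: [574.0, -965.0]}
```

Emit:
step_arm:
  increments:
    - [10,-38,3,-0.108]
    - [10,-38,3,-0.108]
    - [10,-38,3,-0.108]
    - [10,-38,3,-0.108]
    - [10,-38,3,-0.108]
    - [10,-38,3,-0.108]
    - [10,-38,3,-0.108]
    - [10,-38,3,-0.108]
    - [10,-38,3,-0.108]
    - [10,-38,3,-0.108]
  gripper: 1

```text
clock: 1.03
tcp_pos: [346.6, 192.4, 255.7]
tool_rot: [0.678, 0.735, 0.0, -0.0]
force: [1.5, 1.0, 0.5]
grip_width: 85.2
```

Emit:
step_arm:
  increments:
    - [9,-37,0,0]
    - [9,-37,0,0]
    - [9,-37,0,0]
    - [9,-37,0,0]
    - [9,-37,0,0]
    - [9,-37,0,0]
    - [9,-37,0,0]
    - [9,-37,0,0]
    - [9,-37,0,0]
    - [8,-37,0,0]

```text
clock: 1.87
tcp_pos: [435.9, -177.6, 255.9]
tool_rot: [0.676, 0.737, 0.0, 0.0]
force: [0.4, 1.2, 0.4]
grip_width: 85.2
```

Emit:
step_arm:
  increments:
    - [-2,-1,-30,0]
    - [0,0,-35,0]
    - [0,0,-35,0]
    - [0,0,-15,0]
    - [0,0,-10,0]
    - [0,0,0,0]

```text
clock: 2.37
tcp_pos: [432.9, -176.7, 129.2]
tool_rot: [0.676, 0.736, -0.001, -0.001]
force: [-0.4, 0.4, -0.2]
grip_width: 85.3
```

Emit:
step_arm:
  increments:
    - [0,0,0,0]
    - [0,0,0,0]
    - [0,0,0,0]
    - [0,0,0,0]
    - [0,0,0,0]
    - [0,0,0,0]
    - [0,0,0,0]
    - [0,0,0,0]
  gripper: -1

```text
clock: 3.03
tcp_pos: [435.0, -176.9, 132.2]
tool_rot: [0.676, 0.737, 0.001, 0.001]
force: [-2.1, 3.0, 17.5]
grip_width: 46.0
```

```bash
cat > snap.py <<'E'
import sys
from h import *
n,f,u,v,r=sys.argv[1],sys.argv[2],*map(int,sys.argv[3:6])
s=env.snapshot(n);c=s["color"][max(0,v-r):v+r,max(0,u-r):u+r]
cv2.imwrite(f"pics/{f}.png",cv2.resize(c,None,fx=500/c.shape[1],fy=500/c.shape[1],interpolation=cv2.INTER_CUBIC))
o=env.get_obs();print(o["clock"],np.round(o["tcp_pos"],1),np.round(o["force"],1),o["grip_width"])
E
python3 snap.py scene g1 264 140 60
```

```text
3.0833 [ 435.  -176.9  132.2] [-2.   1.8 18.3] 46.150586647225694
```

View pics/g1.png

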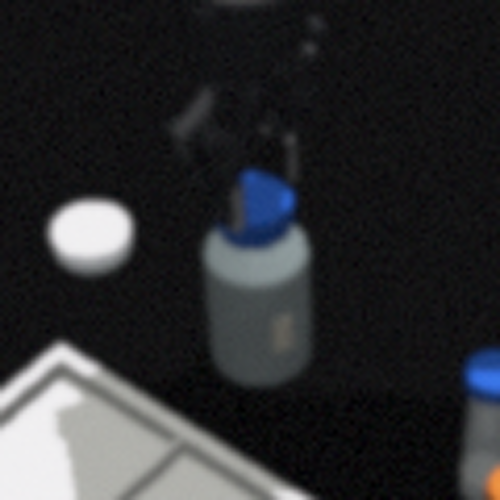

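The picture shows the finger on the blue cap at about (238,208). There is a 17 N upward force, so the tips are probably wedging on the shoulder. I'll reopen, raise the gripper and grip again.

Emit:
step_arm:
  increments:
    - [0,0,0,0]
    - [0,0,0,0]
    - [0,0,3,0]
    - [0,0,4,0]
    - [0,0,3,0]
    - [0,0,0,0]
  gripper: 0.8

```text
clock: 3.58
tcp_pos: [434.0, -176.9, 141.3]
tool_rot: [0.676, 0.737, 0.0, 0.0]
force: [0.6, -0.3, 0.4]
grip_width: 76.9
```

Emit:
step_arm:
  increments:
    - [0,0,0,0]
    - [0,0,0,0]
    - [0,0,0,0]
    - [0,0,0,0]
    - [0,0,0,0]
    - [0,0,0,0]
    - [0,0,0,0]
    - [0,0,0,0]
  gripper: -1

```text
clock: 4.25
tcp_pos: [433.7, -176.8, 140.5]
tool_rot: [0.676, 0.737, -0.0, -0.0]
force: [0.3, 0.3, 0.2]
grip_width: -0.1
```

```bash
python3 snap.py scene g2 264 140 80; python3 snap.py top g2t 345 255 80
```

```text
4.3 [ 433.7 -176.8  140.5] [-0.6 -0.3  0.5] -0.37870877420250765
4.35 [ 433.7 -176.8  140.5] [-0.1 -0.5  0.3] 0.16622174792808195
```

View pics/g2.png

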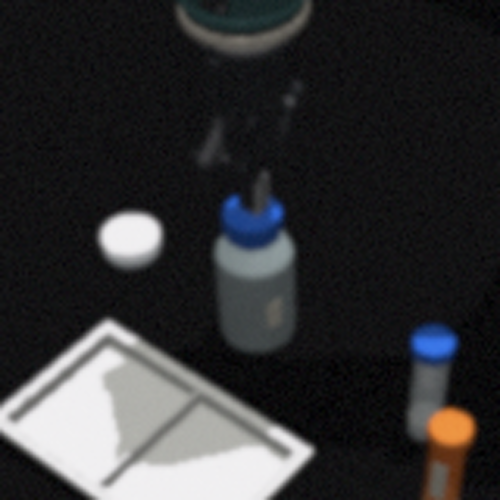

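View pics/g2t.png

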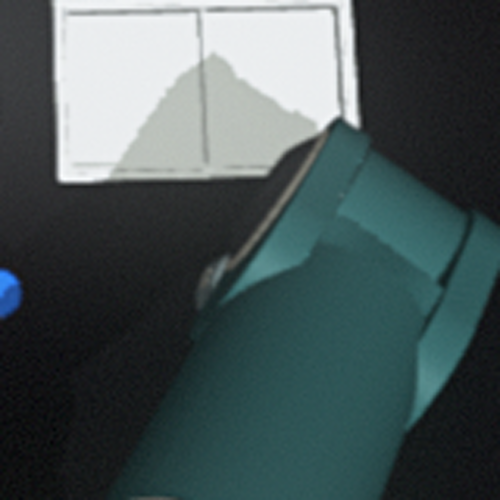

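```bash
python3 - <<'E'
from h import *
s=env.snapshot("scene");P=s["pose"];o=P[:3,3]
def pix(p):
    q=np.linalg.inv(P)@np.r_[p,1];return np.round([s["fx"]*q[0]/q[2]+s["cx"],s["fy"]*q[1]/q[2]+s["cy"]],1)
for z in(100,115,130,143,160): print(z,pix([434,-177,z]),pix([459,-177,z]),pix([434,-187,z]))
print(ray(s,(264,128),143),ray(s,(266.6,127.8),143),ray(s,(266.6,127.8),115))
k=[b for b in blobs(s,"blue") if abs(b.mean(0)[0][0]-264)<15]
for b in k: print(cv2.boundingRect(b))
c=s["color"][95:160,230:300];cv2.imwrite("pics/g3.png",cv2.resize(c,None,fx=8,fy=8,interpolation=cv2.INTER_NEAREST))
E
```

```text
100 [265.8 138.6] [259.7 143.5] [263.1 137. ]
115 [265.5 134.6] [259.4 139.5] [262.8 133. ]
130 [265.3 130.5] [259.1 135.4] [262.6 128.8]
143 [265.1 126.8] [258.9 131.7] [262.4 125.2]
160 [264.9 121.9] [258.5 126.8] [262.1 120.3]
[ 439.54607263 -176.17129172] [ 434.50153732 -171.33686752] [ 411.66891814 -192.97136889]
(255, 122, 20, 17)
```

View pics/g3.png

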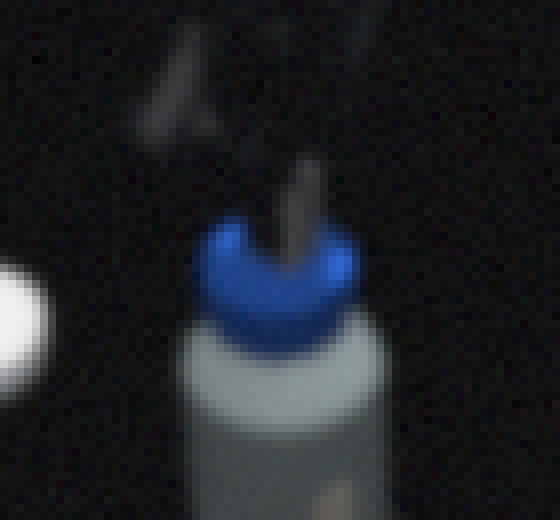

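The closed fingers show as a dark notch at the middle of the cap, ending at about (266,129). That puts the tips at about z 141, just above the cap and higher than the stated geometry says. I'll open, go about 28 mm lower and close again.

Emit:
step_arm:
  increments:
    - [0,0,10,0]
    - [0,0,0,0]
    - [0,0,0,0]
    - [0,0,0,0]
    - [0,0,0,0]
    - [0,0,-10,0]
    - [0,0,-15,0]
    - [0,0,-11,0]
    - [0,0,0,0]
  gripper: 1

```text
clock: 5.15
tcp_pos: [432.4, -176.5, 112.3]
tool_rot: [0.676, 0.736, -0.001, -0.001]
force: [0.1, -0.2, -0.6]
grip_width: 85.6
```

```bash
python3 snap.py scene g4 264 130 40
```

```text
5.2 [ 432.8 -176.8  113.4] [-0.3 -0.1 -0.1] 85.34058831611549
```

View pics/g4.png

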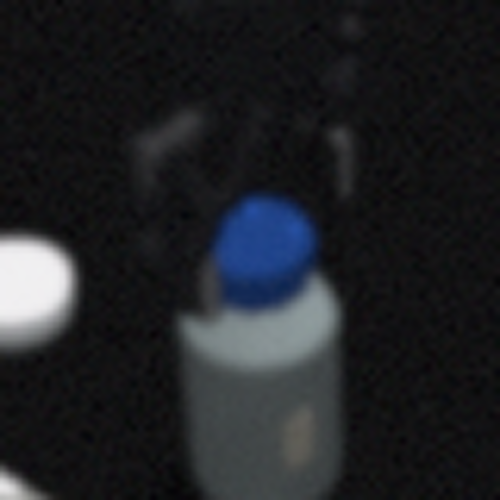

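The near fingertip shows beside the shoulder at about (258,141), i.e. z about 118, with the pads at cap height. Closing now.

Emit:
step_arm:
  increments:
    - [0,0,0,0]
    - [0,0,0,0]
    - [0,0,0,0]
    - [0,0,0,0]
    - [0,0,0,0]
    - [0,0,0,0]
    - [0,0,0,0]
  gripper: -1

```text
clock: 5.78
tcp_pos: [434.3, -177.0, 115.4]
tool_rot: [0.676, 0.737, 0.0, 0.001]
force: [-1.0, -0.6, 10.5]
grip_width: 48.2
```

```bash
python3 snap.py scene g5 264 130 40
```

```text
5.8333 [ 434.3 -176.9  115.3] [-0.7 -0.4 10. ] 48.18870121261352
```

View pics/g5.png

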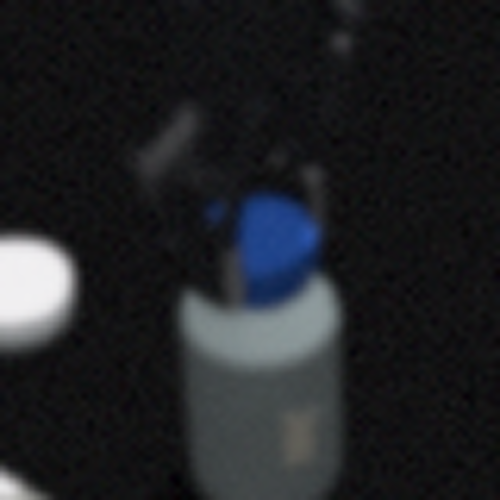

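The fingers now cover the whole height of the cap, and the opening of 48 mm fits its diameter. Lifting.

Emit:
step_arm:
  increments:
    - [0,0,5,0]
    - [0,0,15,0]
    - [0,0,25,0]
    - [0,0,25,0]
    - [0,0,0,0]

```text
clock: 6.25
tcp_pos: [435.2, -177.6, 188.4]
tool_rot: [0.677, 0.736, 0.002, 0.002]
force: [1.7, 0.3, -0.5]
grip_width: 48.2
```

```bash
python3 snap.py scene g6 240 150 100
```

```text
6.3 [ 434.8 -176.9  186.5] [-0.2 -0.7 -2.9] 48.133518109332506
```

View pics/g6.png

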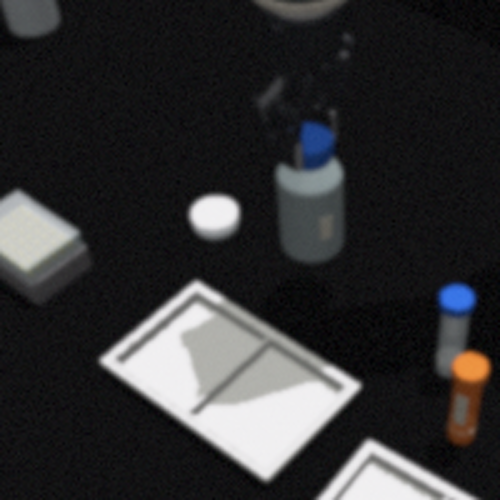

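Emit:
step_arm:
  increments:
    - [12,15,0,0]
    - [23,29,0,0]
    - [23,29,0,0]
    - [23,29,0,0]
    - [23,29,0,0]
    - [23,29,0,0]
    - [23,29,0,0]
    - [23,29,0,0]
    - [23,29,0,0]
    - [16,16,0,0]

```text
clock: 7.13
tcp_pos: [646.5, 90.7, 182.9]
tool_rot: [0.675, 0.738, -0.0, -0.001]
force: [0.4, 0.5, -2.9]
grip_width: 48.1
```

```bash
python3 snap.py scene g7 321 250 130; python3 snap.py top g7t 220 200 130
```

```text
7.1833 [648.2  93.1 182.6] [-4.1  4.1 -3.6] 47.96880199861027
7.2333 [646.8  90.3 182.5] [-1.4 -1.4 -3.1] 47.96395178068339
```

View pics/g7.png

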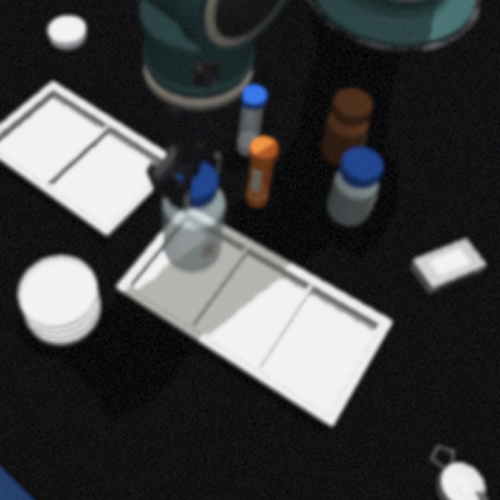

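View pics/g7t.png

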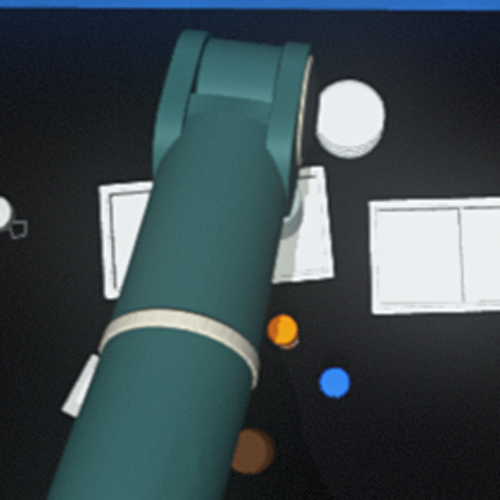

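The bottle hangs over the near end of the three-bay tray, and the outlines of both trays are clear. Before lowering I'll check the bay centres from the tray corners.

```bash
python3 - <<'E'
from h import *
for n in("top","scene"):
    s=env.snapshot(n);s["color"]=cv2.imread(f"pics/{n}0.png")
    m=cv2.inRange(cv2.cvtColor(s["color"],cv2.COLOR_BGR2HSV),(0,0,150),(180,70,255))
    for k in cv2.findContours(m,cv2.RETR_EXTERNAL,cv2.CHAIN_APPROX_NONE)[0]:
        if 3500<cv2.contourArea(k)<9000:
            h=cv2.convexHull(k);q=cv2.approxPolyDP(h,.03*cv2.arcLength(h,True),True)[:,0]
            w=np.array([ray(s,p,20) for p in q]);print(n,q.tolist(),np.round(w).tolist())
            d=np.roll(w,-1,0)-w;L=np.linalg.norm(d,axis=1);e=d[np.argsort(L)[-2:]]
            print("  len",np.round(L),"ctr",np.round(w.mean(0),1),"yaw",[round(float(np.arctan(-v[0]/v[1])),3) for v in e])
E
```

```text
top [[376, 172], [379, 230], [283, 231], [282, 175]] [[684.0, -271.0], [533.0, -273.0], [530.0, -29.0], [676.0, -27.0]]
  len [152. 244. 146. 244.] ctr [ 605.9 -150.1] yaw [0.036, 0.011]
top [[257, 157], [262, 213], [145, 224], [142, 167]] [[724.0, 38.0], [576.0, 24.0], [548.0, 320.0], [696.0, 334.0]]
  len [148. 297. 149. 297.] ctr [635.9 178.8] yaw [0.096, 0.093]
scene [[287, 226], [393, 286], [364, 340], [252, 269]] [[578.0, 21.0], [549.0, 315.0], [697.0, 333.0], [728.0, 36.0]]
  len [296. 149. 298. 150.] ctr [638.  176.4] yaw [0.101, 0.103]
scene [[217, 163], [283, 203], [246, 241], [181, 195]] [[540.0, -278.0], [528.0, -35.0], [680.0, -29.0], [687.0, -267.0]]
  len [243. 152. 239. 148.] ctr [ 608.9 -152.1] yaw [0.032, 0.049]
```

Emit:
step_arm:
  increments:
    - [0,-6,-10,0]
    - [0,0,-20,0]
    - [0,0,-15,0]
    - [0,0,-8,0]
    - [0,0,-4,0]
    - [0,0,-2,0]
    - [0,0,0,0]

```text
clock: 7.92
tcp_pos: [645.7, 79.8, 125.7]
tool_rot: [0.677, 0.736, -0.0, 0.0]
force: [0.4, -0.6, -2.3]
grip_width: 48.1
```

Emit:
step_arm:
  increments:
    - [0,0,-1,0]
    - [0,0,-1,0]
    - [0,0,-1,0]
    - [0,0,0,0]

```text
clock: 8.25
tcp_pos: [645.7, 80.3, 122.7]
tool_rot: [0.676, 0.737, 0.0, 0.0]
force: [0.7, 0.2, -2.4]
grip_width: 47.7
```

Emit:
step_arm:
  increments:
    - [1,4,0,0]
    - [0,0,-1,0]
    - [0,0,-1,0]
    - [0,0,-1,0]
    - [0,0,0,0]

```text
clock: 8.67
tcp_pos: [646.8, 84.2, 119.6]
tool_rot: [0.676, 0.737, 0.0, 0.0]
force: [0.4, -0.7, -1.5]
grip_width: 48.0
```

Emit:
step_arm:
  increments:
    - [0,0,-1,0]
    - [0,0,-1,0]
    - [0,0,0,0]

```text
clock: 8.92
tcp_pos: [647.5, 84.2, 119.3]
tool_rot: [0.676, 0.736, 0.001, 0.0]
force: [-3.6, 1.3, 20.8]
grip_width: 48.3
```

```bash
python3 snap.py scene g8 280 230 60
```

```text
8.9667 [647.5  84.2 119.3] [-3.5  1.4 20.7] 48.32786853801064
```

View pics/g8.png

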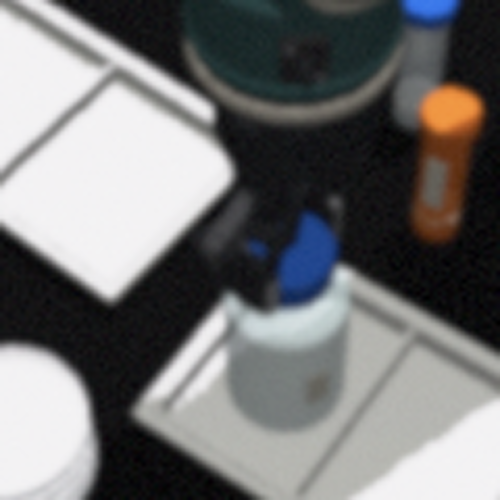

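The bottle stands in the end bay, clear of the walls, and a 20 N contact shows it is seated. Releasing it and going to the dish.

Emit:
step_arm:
  increments:
    - [0,0,1,0]
    - [0,0,0,0]
    - [0,0,0,0]
    - [0,0,0,0]
    - [0,0,5,0]
    - [0,0,20,0]
    - [0,0,35,0]
    - [0,0,35,0]
    - [0,0,20,0]
  gripper: 1

```text
clock: 9.72
tcp_pos: [647.5, 83.8, 237.5]
tool_rot: [0.677, 0.736, 0.001, 0.001]
force: [-0.1, -0.6, 0.8]
grip_width: 85.8
```

Emit:
step_arm:
  increments:
    - [-17,-35,0,0]
    - [-18,-36,0,0]
    - [-18,-36,0,0]
    - [-18,-36,0,0]
    - [-18,-36,0,0]
    - [-18,-36,0,0]
    - [-18,-36,0,0]
    - [-18,-36,0,0]
    - [-18,-36,0,0]
    - [-18,-36,0,0]

```text
clock: 10.55
tcp_pos: [466.5, -276.3, 234.0]
tool_rot: [0.676, 0.737, 0.0, 0.0]
force: [0.4, -0.2, 0.4]
grip_width: 85.4
```

Emit:
step_arm:
  increments:
    - [-18,-36,-20,0]
    - [-12,-30,-30,0]
    - [0,0,-30,0]
    - [0,0,-30,0]
    - [0,0,-30,0]
    - [0,0,-20,0]
    - [0,0,0,0]

```text
clock: 11.13
tcp_pos: [438.0, -335.4, 73.5]
tool_rot: [0.677, 0.736, -0.001, -0.002]
force: [-0.6, 0.6, -0.5]
grip_width: 85.7
```

```bash
python3 snap.py scene g9 226 130 50; python3 snap.py scene g9b 280 210 100
```

```text
11.1833 [ 438.8 -336.3   75.8] [ 0.9 -1.1  0.7] 85.44314255632283
11.2333 [ 439.6 -336.8   77.2] [-0.3 -0.5  0.7] 85.22800663153802
```

View pics/g9.png

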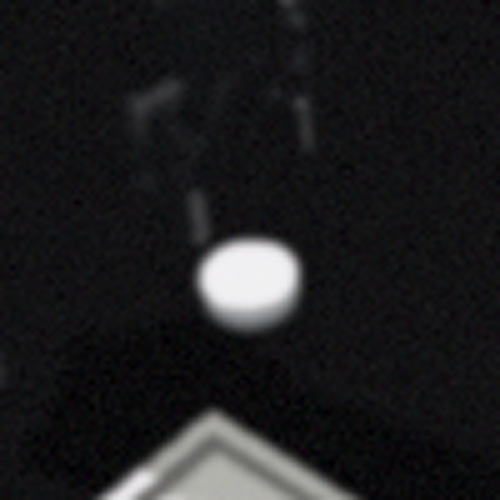

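View pics/g9b.png

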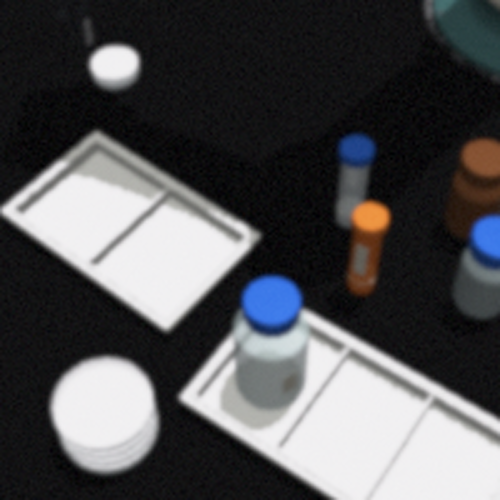

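The tall bottle stands well in its bay. The open fingertips show at about (216,128) and (237,110), with the dish at (225,136). I'll work out the tip height from these.

```bash
python3 - <<'E'
from h import *
s=env.snapshot("scene");P=s["pose"]
def pix(p):
    q=np.linalg.inv(P)@np.r_[p,1];return np.round([s["fx"]*q[0]/q[2]+s["cx"],s["fy"]*q[1]/q[2]+s["cy"]],1)
for z in(45,60,75,90): print(z,pix([482,-332,z]),pix([482,-343,z]),pix([397,-342,z]))
b=min(blobs(s,"white"),key=lambda k:np.linalg.norm(k.mean(0)[0]-[225,136]));x,y,w,h=cv2.boundingRect(b);print((x,y,w,h),ray(s,(x+w/2-.5,y+6),20))
print(env.get_obs()["tcp_pos"])
E
```

```text
45 [217.1 137.7] [214.6 136.1] [234.6 121.6]
60 [216.4 134. ] [213.8 132.3] [234.1 117.8]
75 [215.7 130.1] [213.1 128.5] [233.6 113.9]
90 [215.  126.2] [212.3 124.6] [233.1 110. ]
(216, 128, 20, 17) [ 437.18439262 -345.90510979]
[ 440.11020542 -337.08445939   78.01538593]
```

Emit:
step_arm:
  increments:
    - [-1,-5,-20,0]
    - [0,0,-20,0]
    - [0,0,-10,0]
    - [0,0,-5,0]
    - [0,0,-3,0]
    - [0,0,-3,0]
    - [0,0,0,0]

```text
clock: 11.87
tcp_pos: [439.0, -341.6, 16.1]
tool_rot: [0.676, 0.737, 0.0, 0.0]
force: [-0.2, 0.0, -0.1]
grip_width: 85.4
```

```bash
python3 snap.py scene g10 226 130 30
```

```text
11.9167 [ 439.  -341.7   16.3] [ 0.8 -0.4 -0.9] 85.33075241663508
```

View pics/g10.png

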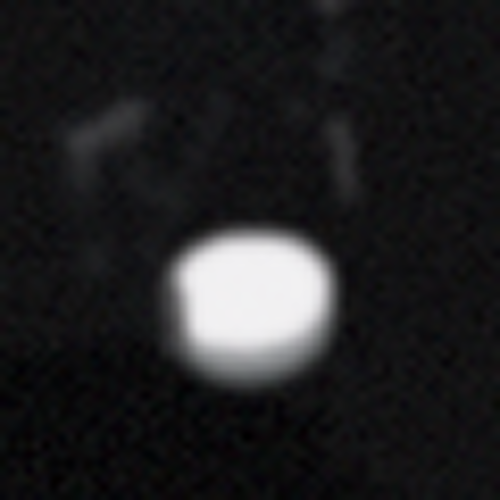

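Emit:
step_arm:
  increments:
    - [0,0,-2,0]
    - [0,0,-2,0]
    - [0,0,-2,0]
    - [0,0,0,0]

```text
clock: 12.25
tcp_pos: [438.6, -341.4, 9.4]
tool_rot: [0.676, 0.737, -0.0, -0.0]
force: [-1.1, -0.5, -0.0]
grip_width: 85.6
```

Emit:
step_arm:
  increments:
    - [0,0,-2,0]
    - [0,0,-2,0]
    - [0,0,-2,0]
    - [0,0,0,0]

```text
clock: 12.58
tcp_pos: [438.5, -341.4, 3.2]
tool_rot: [0.676, 0.736, -0.0, -0.0]
force: [-0.3, -1.6, 0.7]
grip_width: 85.9
```

```bash
python3 snap.py scene g11 226 130 30
```

```text
12.6333 [ 438.5 -341.5    3.4] [-0.5  0.1 -0.2] 85.37589166581009
```

View pics/g11.png

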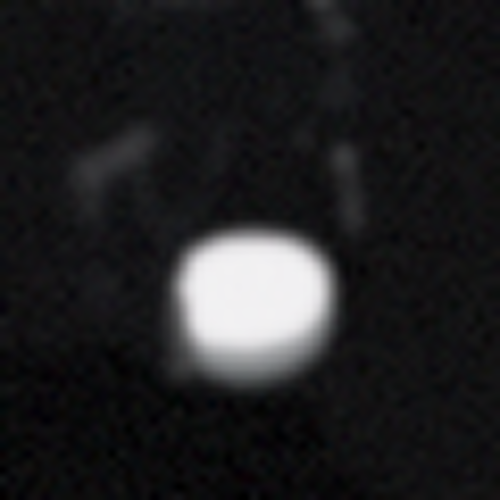

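The finger's lower end shows at about (218,145), i.e. z about 15 with the TCP at 3. So the real tips stand about 12 mm above the TCP when open. I'll go lower, watching the force.

Emit:
step_arm:
  increments:
    - [0,0,-2,0]
    - [0,0,-2,0]
    - [0,0,-2,0]
    - [0,0,0,0]

```text
clock: 12.97
tcp_pos: [438.5, -341.4, -2.7]
tool_rot: [0.676, 0.737, -0.0, -0.0]
force: [0.6, 0.8, -0.8]
grip_width: 85.6
```

Emit:
step_arm:
  increments:
    - [0,0,0,0]
    - [0,0,0,0]
    - [0,0,0,0]
    - [0,0,0,0]
    - [0,0,0,0]
  gripper: 0.3

```text
clock: 13.38
tcp_pos: [438.7, -341.5, -1.8]
tool_rot: [0.676, 0.736, 0.0, 0.0]
force: [-4.7, 3.1, 12.8]
grip_width: 56.9
```

Emit:
step_arm:
  increments:
    - [0,0,0,0]
    - [0,0,1,0]
    - [0,0,2,0]
    - [0,0,4,0]
    - [0,0,10,0]
    - [0,0,20,0]
    - [0,0,20,0]
    - [0,0,0,0]
  gripper: -1

```text
clock: 14.05
tcp_pos: [439.9, -342.7, 58.4]
tool_rot: [0.677, 0.736, 0.0, 0.002]
force: [0.2, -1.5, 0.5]
grip_width: 56.7
```

```bash
python3 snap.py scene g12 226 125 40
```

```text
14.1 [ 439.7 -342.1   56.9] [-0.6  0.4 -0.5] 56.91253123837658
```

View pics/g12.png

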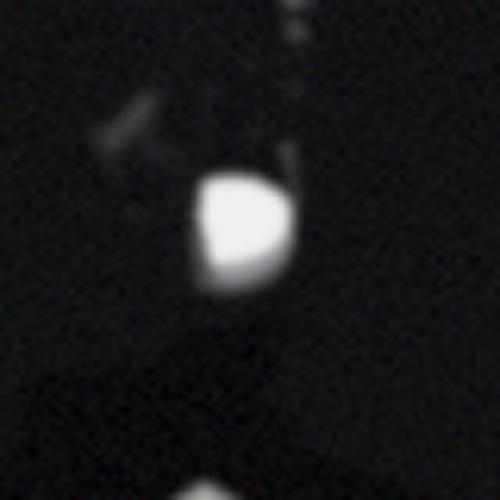

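The dish is held level and lifted. Carrying it high to the far bay of the three-bay tray.

Emit:
step_arm:
  increments:
    - [0,0,30,0]
    - [0,0,35,0]
    - [0,10,35,0]
    - [8,25,25,0]
    - [11,36,8,0]
    - [11,36,8,0]
    - [11,36,0,0]
    - [11,36,0,0]
    - [11,36,0,0]
    - [11,36,0,0]

```text
clock: 14.93
tcp_pos: [512.7, -88.4, 195.7]
tool_rot: [0.676, 0.737, 0.0, -0.0]
force: [1.7, -0.8, -0.3]
grip_width: 56.4
```

Emit:
step_arm:
  increments:
    - [12,36,0,0]
    - [12,36,0,0]
    - [12,36,0,0]
    - [12,36,0,0]
    - [12,36,0,0]
    - [12,36,0,0]
    - [12,36,0,0]
    - [12,36,0,0]
    - [12,36,0,0]
    - [5,34,0,0]

```text
clock: 15.77
tcp_pos: [626.1, 269.6, 195.1]
tool_rot: [0.676, 0.737, -0.0, -0.0]
force: [0.9, 0.3, 0.1]
grip_width: 56.6
```

Emit:
step_arm:
  increments:
    - [0,0,-30,0]
    - [0,0,-35,0]
    - [0,0,-35,0]
    - [0,0,-30,0]
    - [0,0,-15,0]
    - [0,0,0,0]

```text
clock: 16.27
tcp_pos: [623.9, 266.7, 47.3]
tool_rot: [0.677, 0.736, -0.003, -0.001]
force: [-0.9, 0.1, -0.3]
grip_width: 56.3
```

```bash
python3 snap.py scene g13 340 290 70;python3 snap.py top g13t 190 190 70
```

```text
16.3167 [625.2 267.1  49.9] [0.  0.6 0.7] 56.78352069916387
16.3667 [626.2 267.4  51.7] [ 0.2 -0.3  0.9] 56.54554159763312
```

View pics/g13.png

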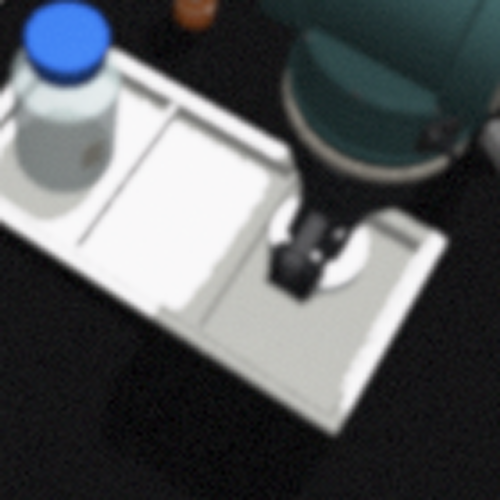

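The dish is over the end bay, held level.

Emit:
step_arm:
  increments:
    - [2,4,-15,0]
    - [0,0,-15,0]
    - [0,0,-8,0]
    - [0,0,-4,0]
    - [0,0,-2,0]
    - [0,0,0,0]

```text
clock: 16.87
tcp_pos: [627.7, 271.3, 6.6]
tool_rot: [0.676, 0.736, -0.0, 0.0]
force: [0.2, -0.2, -0.1]
grip_width: 56.8
```

Emit:
step_arm:
  increments:
    - [0,0,-1,0]
    - [0,0,-1,0]
    - [0,0,-1,0]
    - [0,0,0,0]

```text
clock: 17.2
tcp_pos: [627.7, 271.5, 3.7]
tool_rot: [0.676, 0.737, 0.0, -0.0]
force: [0.6, -0.4, 0.1]
grip_width: 56.8
```

Emit:
step_arm:
  increments:
    - [0,0,-1,0]
    - [0,0,-1,0]
    - [0,0,0,0]

```text
clock: 17.45
tcp_pos: [627.8, 271.6, 2.4]
tool_rot: [0.676, 0.737, 0.0, -0.0]
force: [-4.1, -1.5, 10.5]
grip_width: 56.4
```

Emit:
step_arm:
  increments:
    - [0,0,0,0]
    - [0,0,0,0]
    - [0,0,0,0]
    - [0,0,2,0]
    - [0,0,10,0]
    - [0,0,30,0]
    - [0,0,40,0]
    - [0,0,40,0]
    - [0,0,40,0]
    - [0,0,30,0]
  gripper: 0.7

```text
clock: 18.28
tcp_pos: [628.2, 271.3, 198.1]
tool_rot: [0.677, 0.736, 0.001, 0.001]
force: [0.0, 0.2, 0.5]
grip_width: 72.4
```

Emit:
step_arm:
  increments:
    - [-20,-25,0,0]
    - [-22,-29,0,0]
    - [-22,-29,0,0]
    - [-22,-29,0,0]
    - [-22,-29,0,0]
    - [-22,-29,0,0]
    - [-22,-29,0,0]
    - [-22,-29,0,0]
    - [-22,-26,0,0]
    - [0,0,0,0]

```text
clock: 19.12
tcp_pos: [428.3, 13.3, 194.0]
tool_rot: [0.678, 0.735, 0.001, -0.001]
force: [0.6, -0.6, 0.6]
grip_width: 72.4
```

```bash
python3 snap.py scene g14 340 250 90; python3 snap.py top g14t 200 190 80
```

```text
19.1667 [430.2  15.7 194.4] [0.1 0.2 0.4] 72.59702497653608
19.2167 [431.4  17.  194.4] [0.5 0.6 0.3] 72.33376996935401
```

View pics/g14.png

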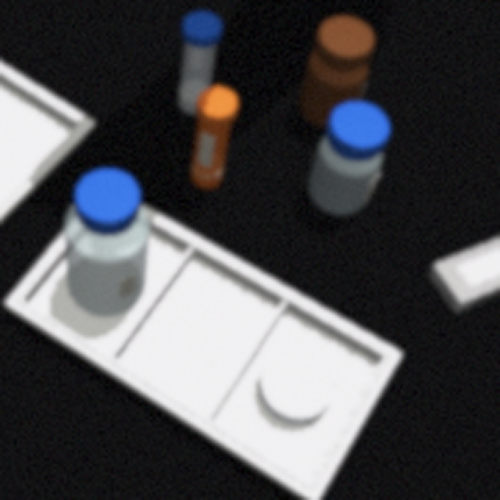

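The dish lies flat in the far bay (white on white, its shadow at (290,415) in the crop). Now the tube.

Emit:
step_arm:
  increments:
    - [0,1,-30,0]
    - [0,0,-30,0]
    - [0,0,-20,0]
    - [0,0,-10,0]
    - [0,0,-8,0]
    - [0,0,0,0]

```text
clock: 19.72
tcp_pos: [431.7, 18.6, 95.1]
tool_rot: [0.676, 0.737, -0.001, -0.0]
force: [-0.7, 0.4, 0.0]
grip_width: 72.5
```

```bash
python3 snap.py scene g15 322 175 40
```

```text
19.7667 [432.   18.5  95.9] [ 0.6 -0.3 -0.2] 72.69548072860175
```

View pics/g15.png

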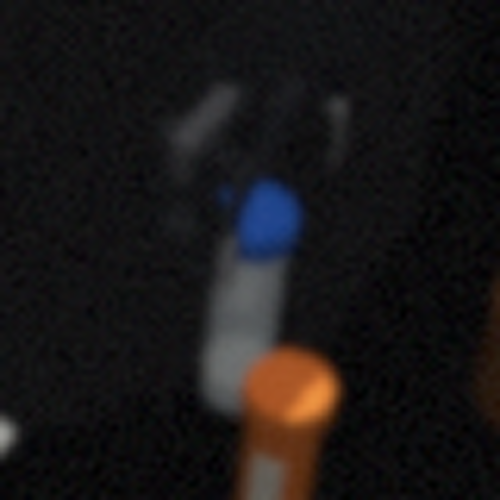

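Emit:
step_arm:
  increments:
    - [0,0,-2,0]
    - [0,0,0,0]
    - [0,0,0,0]
    - [0,0,0,0]
    - [0,0,0,0]
    - [0,0,0,0]
    - [0,0,0,0]
  gripper: -1

```text
clock: 20.35
tcp_pos: [432.4, 18.7, 94.5]
tool_rot: [0.676, 0.737, 0.001, 0.0]
force: [-0.4, -0.5, 11.9]
grip_width: 31.7
```

Emit:
step_arm:
  increments:
    - [0,0,5,0]
    - [0,0,15,0]
    - [0,0,25,0]
    - [0,0,25,0]
    - [0,0,20,0]
    - [0,0,0,0]

```text
clock: 20.85
tcp_pos: [433.3, 18.6, 187.1]
tool_rot: [0.677, 0.736, 0.002, 0.001]
force: [-0.0, -0.4, -0.8]
grip_width: 31.2
```

```bash
python3 snap.py scene g16 322 155 60
```

```text
20.9 [432.6  18.9 185.5] [-0.7  1.2 -0.4] 31.32536317453323
```

View pics/g16.png

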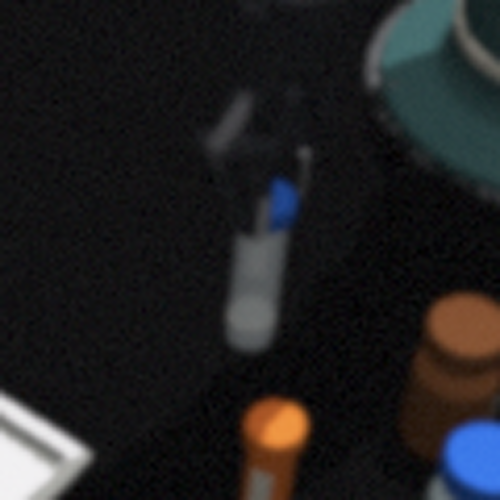

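The tube is held upright. I'll raise it above the orange tube and carry it to the middle bay.

Emit:
step_arm:
  increments:
    - [0,0,30,0]
    - [0,0,30,0]
    - [20,15,0,0]
    - [28,22,0,0]
    - [28,22,0,0]
    - [28,22,0,0]
    - [28,22,0,0]
    - [28,22,0,0]
    - [28,22,0,0]
    - [17,12,0,0]

```text
clock: 21.73
tcp_pos: [638.1, 180.4, 241.7]
tool_rot: [0.675, 0.737, -0.001, -0.001]
force: [0.4, -0.4, 0.8]
grip_width: 31.8
```

Emit:
step_arm:
  increments:
    - [0,0,0,0]
    - [0,0,-35,0]
    - [0,0,-38,0]
    - [0,0,-30,0]
    - [0,0,-15,0]
    - [0,0,-8,0]
    - [0,0,-4,0]
    - [0,0,-4,0]
    - [0,0,0,0]

```text
clock: 22.48
tcp_pos: [637.1, 177.5, 110.4]
tool_rot: [0.676, 0.737, 0.0, 0.0]
force: [-0.0, -0.3, -0.4]
grip_width: 31.9
```

```bash
python3 snap.py scene g17 322 260 70
```

```text
22.5333 [637.2 177.6 110.7] [0.2 0.2 0. ] 31.361570973460434
```

View pics/g17.png

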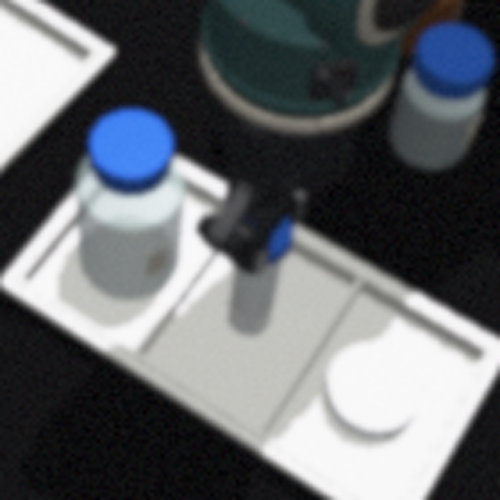

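The tube is over the middle bay. The seat should come at a TCP of about 98.5.

Emit:
step_arm:
  increments:
    - [0,0,-5,0]
    - [0,0,-3,0]
    - [0,0,-2,0]
    - [0,0,0,0]

```text
clock: 22.87
tcp_pos: [636.5, 177.5, 99.3]
tool_rot: [0.676, 0.737, -0.0, -0.0]
force: [0.1, -0.4, 0.4]
grip_width: 31.5
```

Emit:
step_arm:
  increments:
    - [0,0,-1,0]
    - [0,0,-1,0]
    - [0,0,0,0]

```text
clock: 23.12
tcp_pos: [637.3, 177.5, 98.6]
tool_rot: [0.676, 0.736, 0.001, 0.0]
force: [-2.4, 0.1, 9.3]
grip_width: 32.0
```

Emit:
step_arm:
  increments:
    - [0,0,0,0]
    - [0,0,0,0]
    - [0,0,0,0]
    - [0,0,0,0]
    - [0,0,5,0]
    - [0,0,20,0]
    - [0,0,35,0]
    - [0,0,35,0]
    - [0,0,5,0]
    - [0,0,0,0]
  gripper: 0.9

```text
clock: 23.95
tcp_pos: [637.9, 177.6, 200.7]
tool_rot: [0.676, 0.737, 0.002, 0.001]
force: [0.7, 0.4, -0.2]
grip_width: 81.0
```

Emit:
step_arm:
  increments:
    - [-25,1,0,0]
    - [-36,2,0,0]
    - [-36,2,0,0]
    - [-36,2,0,0]
    - [-36,2,0,0]
    - [-36,2,0,0]
    - [-2,0,0,0]
    - [0,0,-30,0]
    - [0,0,0,0]

```text
clock: 24.7
tcp_pos: [427.4, 188.5, 164.7]
tool_rot: [0.676, 0.737, -0.002, -0.001]
force: [-0.6, -0.2, -1.8]
grip_width: 81.2
```

```bash
python3 snap.py scene g18 340 230 80
```

```text
24.75 [428.4 187.9 166.3] [ 0.2 -0.4  0.2] 80.8311999686187
```

View pics/g18.png

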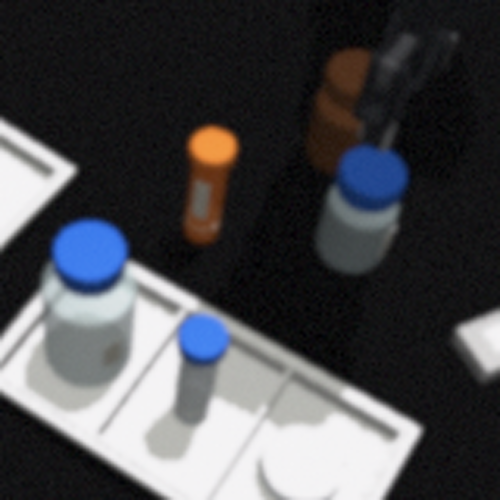

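All three subculture items stand correctly. The gripper is above the short bottle, so I'm descending onto its cap.

Emit:
step_arm:
  increments:
    - [0,0,-30,0]
    - [0,0,-30,0]
    - [0,0,-18,0]
    - [0,0,-12,0]
    - [0,0,0,0]

```text
clock: 25.17
tcp_pos: [429.4, 187.7, 76.5]
tool_rot: [0.677, 0.736, -0.002, -0.0]
force: [-0.5, -0.6, 0.3]
grip_width: 80.9
```

Emit:
step_arm:
  increments:
    - [0,0,0,0]
    - [0,0,0,0]
    - [0,0,0,0]
    - [0,0,0,0]
    - [0,0,0,0]
    - [0,0,0,0]
    - [0,0,0,0]
  gripper: -1

```text
clock: 25.75
tcp_pos: [430.5, 189.0, 79.2]
tool_rot: [0.676, 0.737, 0.001, -0.0]
force: [-3.6, -1.9, 14.1]
grip_width: 48.3
```

Emit:
step_arm:
  increments:
    - [0,0,5,0]
    - [0,0,15,0]
    - [0,0,25,0]
    - [0,0,25,0]
    - [0,0,0,0]

```text
clock: 26.17
tcp_pos: [431.5, 189.2, 151.9]
tool_rot: [0.677, 0.736, 0.003, 0.0]
force: [1.1, 0.4, -0.5]
grip_width: 48.1
```

```bash
python3 snap.py scene g19 360 190 70
```

```text
26.2167 [430.8 189.4 150.1] [-0.6  0.1 -2. ] 48.15685958212219
```

View pics/g19.png

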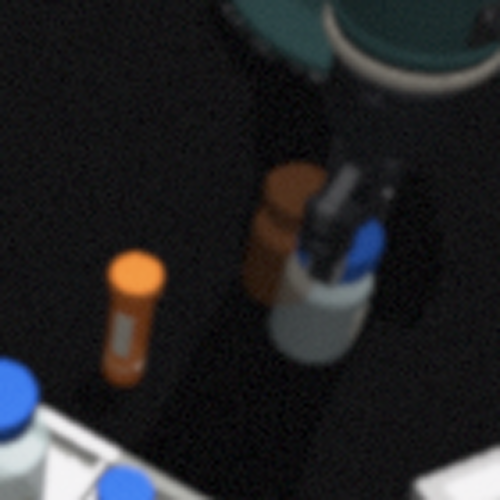

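The short bottle is lifted upright. I'll raise it above the neighbours and carry it to the far bay of the two-bay tray.

Emit:
step_arm:
  increments:
    - [0,0,35,0]
    - [0,0,35,0]
    - [5,-10,20,0]
    - [15,-34,0,0]
    - [15,-34,0,0]
    - [15,-34,0,0]
    - [15,-34,0,0]
    - [15,-34,0,0]
    - [15,-34,0,0]
    - [15,-34,0,0]

```text
clock: 27.05
tcp_pos: [539.9, -61.0, 237.2]
tool_rot: [0.676, 0.737, -0.0, -0.0]
force: [0.2, 0.6, 0.7]
grip_width: 47.9
```

Emit:
step_arm:
  increments:
    - [15,-34,0,0]
    - [15,-34,0,0]
    - [15,-34,0,0]
    - [15,-34,0,0]
    - [7,-13,0,0]
    - [0,0,-30,0]
    - [0,0,-35,0]
    - [0,0,-30,0]
    - [0,0,-20,0]
    - [0,0,0,0]

```text
clock: 27.88
tcp_pos: [604.6, -207.4, 118.1]
tool_rot: [0.676, 0.736, -0.002, -0.003]
force: [-0.7, 0.1, -1.0]
grip_width: 48.3
```

```bash
python3 snap.py scene g20 230 180 70
```

```text
27.9333 [ 605.6 -208.1  120.9] [ 0.5  0.2 -0. ] 47.908669264935455
```

View pics/g20.png

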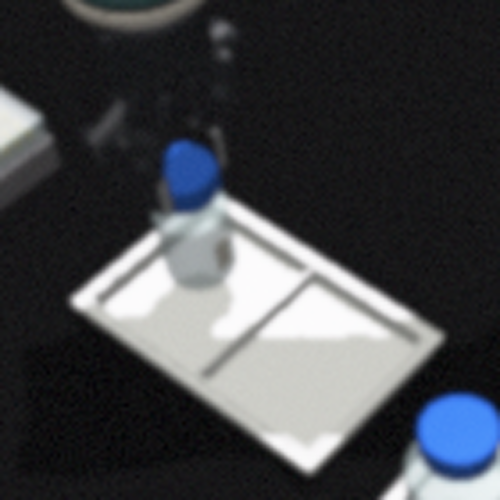

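The bottle is over the far bay. It should seat at a TCP of about 83.

Emit:
step_arm:
  increments:
    - [1,0,-15,0]
    - [0,0,-10,0]
    - [0,0,-6,0]
    - [0,0,-4,0]
    - [0,0,0,0]

```text
clock: 28.35
tcp_pos: [607.5, -208.4, 87.2]
tool_rot: [0.676, 0.737, -0.0, -0.0]
force: [0.2, 0.4, -0.9]
grip_width: 48.0
```

Emit:
step_arm:
  increments:
    - [0,0,-1,0]
    - [0,0,-1,0]
    - [0,0,-1,0]
    - [0,0,0,0]

```text
clock: 28.68
tcp_pos: [607.8, -208.5, 84.8]
tool_rot: [0.676, 0.737, 0.0, 0.0]
force: [0.3, 0.0, -1.5]
grip_width: 48.0
```

Emit:
step_arm:
  increments:
    - [0,0,-1,0]
    - [0,0,-1,0]
    - [0,0,0,0]

```text
clock: 28.93
tcp_pos: [607.9, -208.9, 83.4]
tool_rot: [0.677, 0.736, 0.0, 0.0]
force: [-2.9, 1.3, 9.0]
grip_width: 47.9
```

Emit:
step_arm:
  increments:
    - [0,0,0,0]
    - [0,0,0,0]
    - [0,0,0,0]
    - [0,0,0,0]
    - [0,0,5,0]
    - [0,0,20,0]
    - [0,0,35,0]
    - [0,0,35,0]
    - [0,0,25,0]
    - [0,0,0,0]
  gripper: 0.9

```text
clock: 29.77
tcp_pos: [609.3, -209.8, 208.3]
tool_rot: [0.677, 0.736, 0.002, 0.003]
force: [0.4, -0.4, 0.1]
grip_width: 81.1
```

Emit:
step_arm:
  increments:
    - [-11,34,0,0.1]
    - [-11,34,0,0.1]
    - [-11,34,0,0.1]
    - [-11,34,0,0.1]
    - [-11,34,0,0.1]
    - [-11,34,0,0.1]
    - [-11,34,0,0.1]
    - [-11,34,0,0.1]
    - [-11,34,0,0.1]
    - [-11,34,0,0.1]

```text
clock: 30.6
tcp_pos: [496.9, 133.0, 203.1]
tool_rot: [0.238, 0.971, 0.0, 0.0]
force: [0.4, -0.4, 0.1]
grip_width: 81.6
```

Emit:
step_arm:
  increments:
    - [-11,34,0,0.016]
    - [-11,34,0,0]
    - [-12,34,0,0]
    - [-12,34,0,0]
    - [-12,34,0,0]
    - [-11,31,-20,0]
    - [0,0,-35,0]
    - [0,0,-35,0]
    - [0,0,-20,0]
    - [0,0,0,0]

```text
clock: 31.43
tcp_pos: [427.0, 331.1, 89.2]
tool_rot: [0.233, 0.973, -0.003, -0.001]
force: [-0.5, -0.5, 0.3]
grip_width: 80.8
```

```bash
python3 snap.py scene g21 424 250 40; python3 snap.py scene g21b 230 180 70; python3 - <<'E'
from h import *
s=env.snapshot("scene")
b=min(blobs(s,"white"),key=lambda k:np.linalg.norm(k.mean(0)[0]-[424,256]));print(cv2.boundingRect(b))
q=cv2.approxPolyDP(b,6,True)[:,0];print(q.tolist(),[np.round(ray(s,p,20)).tolist() for p in q]);print(env.get_obs()["tcp_pos"])
E
```

```text
31.4833 [428.1 331.6  91.6] [-0.1  0.3  1.1] 81.27345811665764
31.5333 [429.  332.2  93.2] [-0.4  0.6  0.1] 81.0698808676011
(408, 244, 35, 24)
[[442, 255], [431, 244], [408, 256], [417, 267]] [[401.0, 363.0], [390.0, 328.0], [456.0, 302.0], [469.0, 333.0]]
[429.47952884 332.72292792  94.10047007]
```

View pics/g21.png

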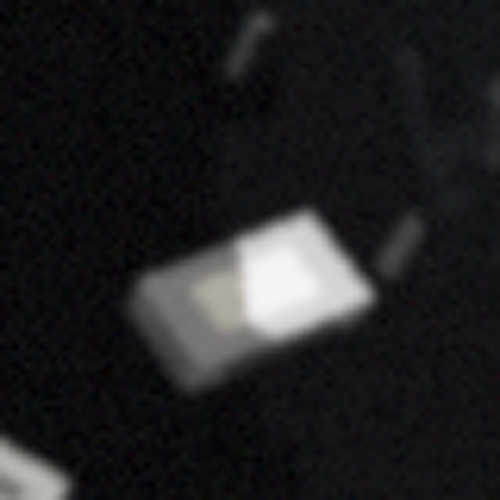

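View pics/g21b.png

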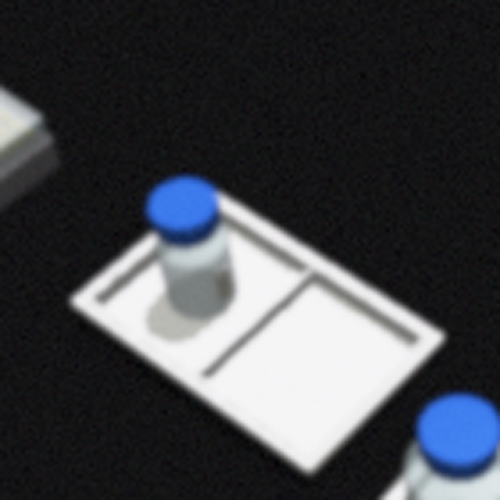

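The short bottle is fine in its bay. The case corners are at (442,255), (431,244), (408,256) and (417,267), giving a centre of (429,331.5), which agrees with the top view. Descending.

Emit:
step_arm:
  increments:
    - [0,-1,-30,0.02]
    - [0,0,-30,0.02]
    - [0,0,-15,0]
    - [0,0,-10,0]
    - [0,0,0,0]

```text
clock: 32.0
tcp_pos: [428.9, 331.5, 7.6]
tool_rot: [0.213, 0.977, -0.0, -0.0]
force: [-0.4, -0.2, 0.6]
grip_width: 81.0
```

Emit:
step_arm:
  increments:
    - [0,0,-4,0]
    - [0,0,-3,0]
    - [0,0,-2,0]
    - [0,0,0,0]

```text
clock: 32.33
tcp_pos: [428.8, 331.8, -0.9]
tool_rot: [0.213, 0.977, 0.0, 0.0]
force: [-0.9, -0.0, -1.2]
grip_width: 81.2
```

```bash
python3 snap.py scene g22 424 250 40
```

```text
32.3833 [428.9 331.7  -0.9] [0.4 0.3 0.1] 81.17542227945818
```

View pics/g22.png

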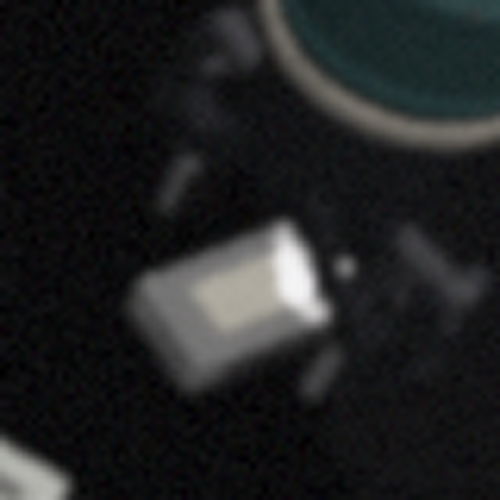

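The fingers straddle the case along its short axis, at about (180,180) and (325,370) in the crop. Closing.

Emit:
step_arm:
  increments:
    - [0,0,0,0]
    - [0,0,0,0]
    - [0,0,0,0]
    - [0,0,0,0]
    - [0,0,0,0]
    - [0,0,0,0]
    - [0,0,0,0]
  gripper: -1

```text
clock: 32.97
tcp_pos: [428.9, 331.7, -0.9]
tool_rot: [0.213, 0.977, 0.0, 0.0]
force: [-1.1, -1.1, 7.1]
grip_width: 40.3
```

Emit:
step_arm:
  increments:
    - [0,0,2,0]
    - [0,0,5,0]
    - [0,0,15,0]
    - [0,0,30,0]
    - [0,0,30,0]
    - [0,0,0,0]

```text
clock: 33.47
tcp_pos: [430.7, 332.7, 85.7]
tool_rot: [0.213, 0.977, 0.002, 0.002]
force: [1.2, 0.2, 0.5]
grip_width: 40.8
```

```bash
python3 snap.py scene g23 424 230 50
```

```text
33.5167 [429.8 332.5  83.5] [-0.1 -0.6 -1. ] 40.18611210788342
```

View pics/g23.png

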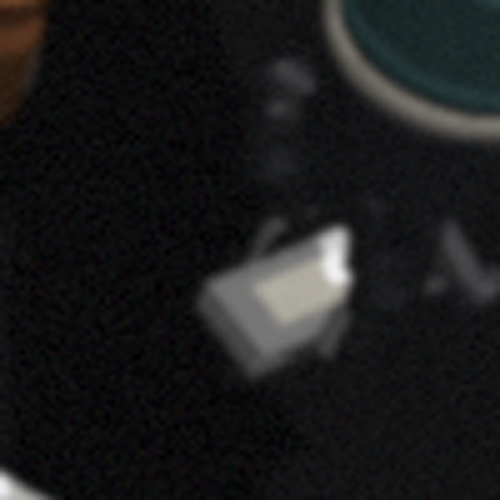

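The case is held level. I'll raise it, turn it about -64° and carry it to the free bay of the two-bay tray.

Emit:
step_arm:
  increments:
    - [0,0,35,-0.05]
    - [0,0,35,-0.1]
    - [3,-8,32,-0.1]
    - [14,-34,0,-0.1]
    - [14,-34,0,-0.1]
    - [14,-34,0,-0.1]
    - [14,-34,0,-0.1]
    - [14,-34,0,-0.1]
    - [14,-34,0,-0.1]
    - [14,-34,0,-0.1]

```text
clock: 34.35
tcp_pos: [529.7, 83.9, 182.4]
tool_rot: [0.638, 0.77, -0.0, -0.0]
force: [0.7, 0.6, -0.8]
grip_width: 40.3
```

Emit:
step_arm:
  increments:
    - [14,-34,0,-0.1]
    - [14,-34,0,-0.06]
    - [14,-34,0,0]
    - [14,-34,0,0]
    - [14,-34,0,0]
    - [4,-9,0,0]
    - [0,0,-35,0]
    - [0,0,-35,0]
    - [0,0,-25,0]
    - [0,0,0,0]

```text
clock: 35.18
tcp_pos: [600.8, -92.9, 82.6]
tool_rot: [0.696, 0.718, -0.003, -0.003]
force: [-0.6, 0.0, -0.2]
grip_width: 40.4
```

Emit:
step_arm:
  increments:
    - [0,0,-15,0]
    - [0,0,-15,0]
    - [0,0,-10,0]
    - [0,0,0,0]

```text
clock: 35.52
tcp_pos: [603.0, -93.2, 46.1]
tool_rot: [0.696, 0.718, -0.001, -0.001]
force: [-0.3, -0.1, -0.5]
grip_width: 40.7
```

```bash
python3 snap.py scene g24 235 195 60
```

```text
35.5667 [603.4 -93.5  47.2] [-1.3 -0.4 -0.1] 40.42042599590228
```

View pics/g24.png

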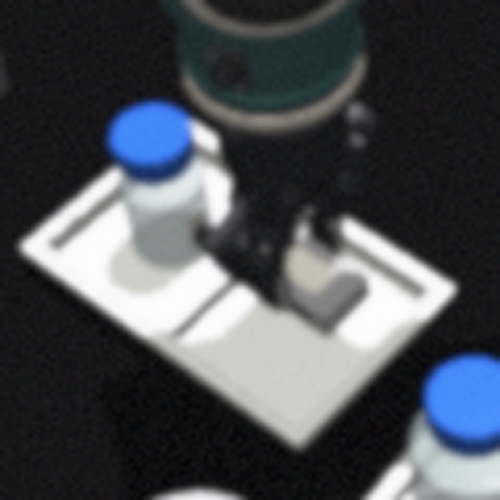

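The case is aligned with the bay and clear of the divider. It should seat at a TCP of about 3.

Emit:
step_arm:
  increments:
    - [1,0,-15,0]
    - [0,0,-12,0]
    - [0,0,-8,0]
    - [0,0,-4,0]
    - [0,0,0,0]

```text
clock: 35.98
tcp_pos: [604.1, -93.5, 7.7]
tool_rot: [0.696, 0.718, -0.001, -0.001]
force: [-0.1, -0.3, -0.7]
grip_width: 40.5
```

Emit:
step_arm:
  increments:
    - [0,0,-1,0]
    - [0,0,-1,0]
    - [0,0,-1,0]
    - [0,0,0,0]

```text
clock: 36.32
tcp_pos: [604.8, -93.4, 5.8]
tool_rot: [0.696, 0.718, 0.0, 0.0]
force: [0.2, 0.1, -0.3]
grip_width: 40.3
```

Emit:
step_arm:
  increments:
    - [0,0,-1,0]
    - [0,0,-1,0]
    - [0,0,0,0]

```text
clock: 36.57
tcp_pos: [604.6, -93.4, 3.6]
tool_rot: [0.696, 0.718, -0.0, -0.0]
force: [0.4, 0.7, -0.1]
grip_width: 40.7
```

Emit:
step_arm:
  increments:
    - [0,0,-1,0]
    - [0,0,0,0]

```text
clock: 36.73
tcp_pos: [604.8, -93.5, 3.1]
tool_rot: [0.696, 0.718, 0.0, -0.0]
force: [-3.8, 2.1, 8.9]
grip_width: 40.1
```

Seated. I'll open partly, lift and swing clear for the final look.

Emit:
step_arm:
  increments:
    - [0,0,0,0]
    - [0,0,0,0]
    - [0,0,0,0]
    - [0,0,2,0]
    - [0,0,10,0]
    - [0,0,30,0]
    - [0,0,40,0]
    - [0,0,40,0]
    - [0,0,40,0]
    - [0,0,35,0]
  gripper: 0.4

```text
clock: 37.57
tcp_pos: [604.5, -93.9, 203.1]
tool_rot: [0.696, 0.718, 0.0, 0.0]
force: [0.8, -0.1, 0.8]
grip_width: 59.9
```

Emit:
step_arm:
  increments:
    - [-20,-20,0,0]
    - [-25,-30,0,0]
    - [-25,-30,0,0]
    - [-25,-30,0,0]
    - [-25,-30,0,0]
    - [-25,-30,0,0]
    - [-25,-30,0,0]
    - [-20,-30,0,0]
    - [-10,-20,0,0]
    - [0,0,0,0]

```text
clock: 38.4
tcp_pos: [401.4, -347.7, 200.9]
tool_rot: [0.698, 0.716, -0.0, 0.001]
force: [0.0, 0.4, 0.7]
grip_width: 59.6
```

```bash
python3 snap.py scene f1 280 210 280; python3 snap.py top f1t 240 200 170
```

```text
38.45 [ 402.9 -345.7  200.6] [-0. -0.  1.] 59.69647267407796
38.5 [ 404.1 -344.2  200.2] [ 0.7  0.2 -0.5] 59.67144897821315
```

View pics/f1.png

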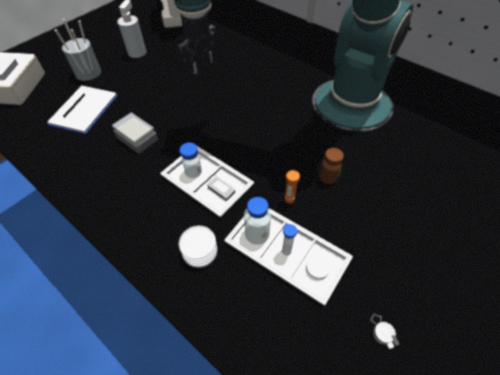

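View pics/f1t.png

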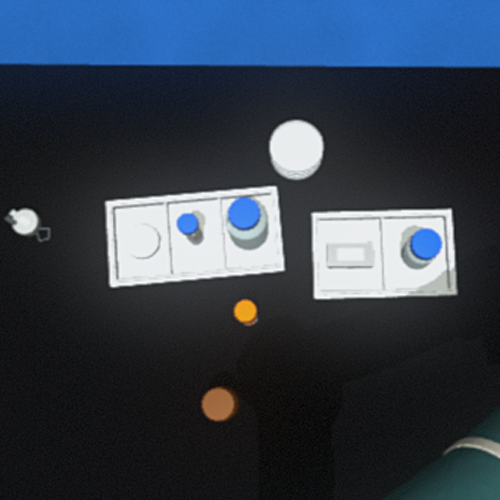

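Both views show all five items in their bays, the bottles and tube upright and the case label up. The dish stack, tip box, tally counter and look-alikes have not moved, and the arm is clear. Handing in.

```bash
python3 -c "
from rig import env
print(env.finish_job())"
```

```text
the job is handed in; nothing more can be done
None
```

Both kits are made up and the job is handed in, after about 38.5 s on the robot's clock.

- **Three-bay tray:** it holds the tall bottle, the tube in the middle bay, and the dish.
- **Two-bay tray:** it holds the short bottle and the counting-chamber case.
- **Setting down:** each item was lowered until the force reading showed contact (about 9–21 N), then released.

**Last checks:** the final pictures from both cameras show one item in each bay. The bottles and tube are upright and the dish and case lie flat, with the case label up. The dish stack, tip box, tally counter, brown bottle and orange tube are where they started, and the arm is clear of everything.

**What disagreed:**
- **Fingertip position:** the stated 25 mm ahead of the TCP did not match what I saw. The tips sat about level with the TCP when shut and roughly 12 mm behind it when open.
- **Tall bottle:** because of that, the first grip caught only the top of the cap, with about 18 N upward force, and the second closed on nothing above it. The bottle stayed upright, and a grip about 28 mm lower held. I used the corrected height for the other items.
- **Tray outlines:** they measured about 11 mm too large in both views, probably from image blur. I used only their centres and angles.

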